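# Feed a cutting board onto its pile and square the pile in the rack

### The job

Put the small cutting boards away: push the green board along the rack's two rails, without lifting it off, until it drops onto the white and dark boards, then push the whole pile square into the rack's corner, so that all three boards lie flat with their edges flush against both the far fence and the right fence. Keep the boards level all the way, and leave the tin, the mug and the can where they stand.

Things in the scene. Friction and masses are not known exactly. Their poses are not given: they have to be found in the camera images.
- rack: Fixed light-wood board rack on the worktop. Origin: on the worktop, below the centre of a board squared fully into its corner (its axes then match the rack's). Its x points to the far fence, y from the right fence to the feed rails (to the left), z up. Base plate 4 mm thick. Smooth, friction about 0.3, as the boards. Nothing closes the front (-x) side of the pile or the left (+y) end of the lane.
- rack_far (a point): Middle of the foot of the far fence's inner face, rack frame (80, 0, 4) mm. The fence runs along rack y from -63 to 55 mm, 8 mm thick, top 56 mm above the worktop; at its left end a flared lead-in of the same height slants out to about x = 103, y = 79 mm.
- rack_right (a point): Middle of the foot of the right fence's inner face, rack frame (23, -55, 4) mm. The fence runs along rack x from -42 to 88 mm, 8 mm thick, top 56 mm above the worktop.
- rack_lane (a point): Middle of the left, open end of the lane, on the base plate, rack frame (0, 230, 4) mm. The lane is the free space, 88 mm wide, between two feed rails: each 12 mm wide, centred at rack x = -50 and 50 mm, top 34 mm above the worktop, from y = 93 to 230 mm. A finger can travel in it. Between the rails' ends and a squared pile (edge at y = 55 mm) 38 mm are free down to the plate.
- rack_seat (a point): Centre of the pile's seat, rack frame (0, 0, 12) mm: two runners, tops 12 mm above the worktop, 12 mm wide, in line with the feed rails at rack x = -50 and 50 mm. Squared boards touch both fences, their centres right above this point; 5 to 15 N of push on the pile's side moves and squares it.
- board_dark_center (a point): Dark wood cutting board with paler ends, bottom of the pile (underside 12 mm above the worktop), loose, skewed and 8 to 25 mm short of both fences: 160 mm along its own x, 110 mm along its own y, 10 mm thick, 0.1 to 0.2 kg; this point is its centre, half-way up; z up
- board_white_center (a point): White plastic cutting board with grey ends, lying on the dark one (underside at 22 mm), loose, skewed likewise: 160 mm along its own x, 110 mm along its own y, 10 mm thick, 0.1 to 0.2 kg; this point is its centre, half-way up; z up
- board_green_center (a point): Green plastic cutting board with white ends, lying across the two feed rails (underside at 34 mm, 2 mm above the top of the white one), to the left of the pile, loose, a little skewed and 8 to 18 mm short of the far fence's line: 160 mm along its own x, 110 mm along its own y, 10 mm thick, 0.1 to 0.2 kg; this point is its centre, half-way up; z up
- board_dark: the dark wood board itself; origin at the centre of its underside
- board_white: the white board itself; origin at the centre of its underside
- board_green: the green board itself; origin at the centre of its underside
- heap (a point): Worktop under the centre of a fixed heap of dark bowls and trays (part of the kitchen), about 140 x 140 mm and 200 mm high, right of the rack: approach the rack from above or keep clear of it
- tuna_tin: bystander: low round tin, 86 mm across, 40 mm high, front right of the rack; origin at the centre of its underside, z up
- mug: bystander: white dotted mug, 78 x 114 mm with its handle, 93 mm high, right of the rack; origin at the centre of its underside, z up
- can: bystander: tall drink can, 66 mm across, 168 mm high, right of the rack; origin at the centre of its underside, z up

How it is judged:
By the outcome, as a careful person would: the job done as asked, in the order asked, and still so for the second after the job is handed in, with the robot touching nothing.
It also fails if it takes over 72 s, if anything falls off the work surface, if the arm or the gripper's body presses on something with over 40 N, if the wrist force passes 120 N, or if a joint passes its speed limit or range.

### The arm

A 6-joint arm with a two-finger parallel gripper is mounted at the origin on a cart in front of the work surface, level with it; the furniture and walls round the work are solid. World frame = base frame: x ahead of the robot, y to its left, z up, the work surface at z = 0. Lengths are in m, angles in degrees, forces in N, time in s.
With the tool pointing down it reaches from about 0.375 to 0.9 m from the base axis. Payload 3.1 kg.
Tool frame: the origin (TCP) lies on the centre line of the jaws, within the pads' length; the fingertips stand finger_overhang ahead of it and the grasp point (between the pads) lies 5 mm behind it (finger_overhang is the distance from the TCP to the fingertips, in m); z points along the fingers, y is the line along which they close (so a half turn about z gives the same grasp; the last joint's range is limited). The gripper opens to 87 mm and grips with 3 to 60 N. Pads are 19 mm wide; open, the fingers measure 117 mm over their backs; the gripper's body (75 mm by 190 mm) begins 51 mm behind the grasp point.
Start: joints at [-75.029, 30.224, 82.088, -0, 67.689, -10.227], TCP at [0.266, -0.565, 0.237] pointing down, gripper open.
Joint ranges: [-176.69, 176.69], [-43.24, 126.21], [12.49, 139.97], [-82, 262], [0, 151.66], [-163.58, 163.58]. Speed limits (degrees/s): [159.86, 159.86, 180, 180, 180, 180].

### API

Orientations are given as a 3x3 rotation matrix whose columns are the frame's x, y, z axes.
In Python, from rig import read_state, capture, calibration, hand_in, finger_overhang gives the robot as it stands.
- The arm moves only by the tool send_rows, never from a script. Its argument "plan" is a list of rows, each a list of 5 numbers: the closure in counts, from 0 (fully open) to 255 (shut), then the shift along the tool's x, y, z in m, then the turn about the tool's z in rad. A call has 1 to 20 rows; each row shifts and turns the commanded pose from where the row before left it, along the tool's axes as they then stand; what a row does not reach is not made up. A row lasts 1/12 s, in which the tool goes at most 41.7 mm and 7.16 degrees, less where a joint would pass 70% of its speed; a pose out of reach is approached as far as the arm can. A call is refused whole if a number of a shift passes 0.0417 or a number of a turn 0.125, either way. A call with a gripper value outside its range is refused whole. The fingers move at their own pace and stop on an object; the grip force is fixed at half the most. Time passes only in rows, so rows that do not move let the fingers close. It gives the time, the measured TCP pose, the force, the opening and the grip force at its end, in the units of the state.
- read_state(): the state, without advancing time (a new reading comes with each control period).
- capture(name): name is "scene" or "top" or "wrist"; returns (picture, depth): 400x640x3 uint8, blue, green, red; 400x640 float32, m along the optical axis (not along the pixel's ray), 0 where there is no reading.
- calibration(name): a dict with "fx", "fy", "cx", "cy" (pixels), "xyz" and "rotation" of the camera in the world. Camera axes: x right, y down, z forward; pixel columns grow to the right and rows downward; lengths in m; the calibration is good to about 2 mm. A picture is of the moment at which its call begins: read the wrist's pose just before it. calibration takes no time and is no camera call; for the wrist camera it gives the pose at the moment of the call.
- hand_in(): hands the job in; it is judged then, once.
The state is a dict: "time_s": time; "joint_positions": joint angles; "qvel": joint speeds; "tau": joint torques, N m; "position": TCP position; "tcp_rot": TCP orientation; "force": force on the tool from outside, world axes, zero at the start; "moment": the same for the moment, N m; "opening": opening from 0.0 (shut) to 1.0 (fully open); "grasp_force": force on a finger pad.
Only numpy, scipy, OpenCV 4.12 (cv2) and the standard library are available. Lean on these libraries where they do the work, as an engineer would, in place of code of your own. Each camera call takes 0.05 s, during which the arm holds its last target. There are 200 camera calls.

## Working session

There is one attempt and no reset: what is moved stays moved. The work goes in short steps, Python scripts to look and compute and a tool call to move; the robot and the scene stay as the last step left them, time stands still between calls to the robot, and variables do not carry over. Pictures are saved under pics/ and viewed, at most 10 in all, crops included, and the job is handed in when it is done.

Besides the shell and the picture viewer there is one more tool, called after "Request:" as name([rows], argument=value, ...), one row to a line, values as JSON. send_rows: Moves the arm, as the interface text tells. Its arguments: {"type":"object","properties":{"plan":{"type":"array","items":{"type":"array","items":{"type":"number"}}}},"required":["plan"]}

```bash
mkdir -p pics; python3 - <<'E'
from rig import *
import cv2,numpy as np
s=read_state();print(s['time_s'],s['position'],np.round(s['tcp_rot'],3),s['opening'],finger_overhang if not callable(finger_overhang) else finger_overhang())
for n in("top","scene"):
    p,d=capture(n);cv2.imwrite(f"pics/{n}0.png",p);np.savez(f"{n}0.npz",p=p,d=d)
    c=calibration(n);print(n,{k:np.round(v,4).tolist() for k,v in c.items()})
E
```

```text
0.0 [ 0.2659522  -0.56482009  0.23556565] [[ 0.905  0.426 -0.001]
 [ 0.426 -0.905  0.002]
 [ 0.    -0.002 -1.   ]] 1.0009787126631853 0.014
top {'fx': 403.9094, 'fy': 403.9094, 'cx': 317.6428, 'cy': 203.6358, 'xyz': [0.3148, -0.0184, 1.0848], 'rotation': [[-0.0238, -0.98, 0.1978], [-0.9997, 0.0213, -0.0149], [0.0103, -0.1981, -0.9801]]}
scene {'fx': 440.3141, 'fy': 440.3141, 'cx': 320.0538, 'cy': 199.2908, 'xyz': [-0.2586, 0.5518, 0.575], 'rotation': [[-0.5887, -0.3782, 0.7144], [-0.8081, 0.2986, -0.5077], [-0.0213, -0.8762, -0.4815]]}
```

View pics/top0.png

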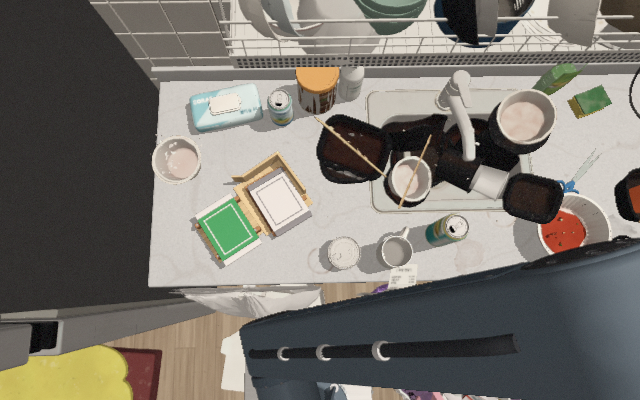

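View pics/scene0.png

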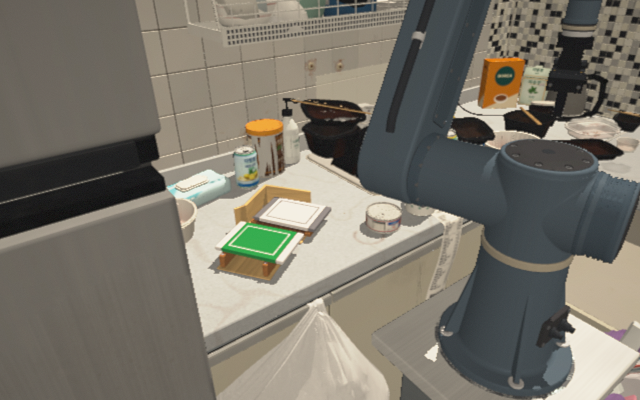

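The top view shows the green board at about (228,228), the white board at (277,200) and the wooden fences around (270,170)–(300,190). The bystanders stand to the right.

```bash
cat > h.py <<'E'
import cv2,numpy as np
from rig import *
def pts(d,c):
    v,u=np.mgrid[0:400,0:640]
    P=np.stack([(u-c['cx'])/c['fx']*d,(v-c['cy'])/c['fy']*d,d],-1)
    return P@np.array(c['rotation']).T+np.array(c['xyz'])
def ray(uv,z,c):
    uv=np.atleast_2d(uv).astype(float)
    r=np.c_[(uv[:,0]-c['cx'])/c['fx'],(uv[:,1]-c['cy'])/c['fy'],np.ones(len(uv))]@np.array(c['rotation']).T
    o=np.array(c['xyz']);return (o+r*((z-o[2])/r[:,2])[:,None])[:,:2]
def rect(m,z,c):
    m=cv2.morphologyEx(m.astype(np.uint8),cv2.MORPH_OPEN,np.ones((3,3)))
    k=max(cv2.findContours(m,0,cv2.CHAIN_APPROX_NONE)[0],key=cv2.contourArea)
    w=ray(k[:,0],z,c)
    return cv2.minAreaRect((w*1000).astype(np.float32)),k
E
python3 - <<'E'
from h import *
c=calibration("top");f=np.load("top0.npz");p,d=f['p'],f['d'];W=pts(d,c)
roi=np.zeros((400,640),bool);roi[145:275,185:320]=1
Z=W[...,2]
hsv=cv2.cvtColor(p,cv2.COLOR_BGR2HSV)
g=roi&(hsv[...,0]>40)&(hsv[...,0]<90)&(hsv[...,1]>110)
r,k=rect(g,.044,c);print("green",r)
for lo,hi in((.008,.018),(.018,.028),(.028,.037),(.038,.048),(.050,.062)):
    m=roi&(Z>lo)&(Z<hi);print(lo,m.sum(),W[m].mean(0).round(4), cv2.minAreaRect((W[m][:,:2]*1000).astype(np.float32)))
print(Z[228,228],Z[200,277],Z[260,180:190].mean())
# fence top pts
m=roi&(Z>.05)&(Z<.062)
vis=cv2.resize(p[145:275,185:320],None,fx=5.7,fy=4.6,interpolation=cv2.INTER_CUBIC)
vis=cv2.resize(p[145:275,185:320],None,fx=4.6,fy=4.6,interpolation=cv2.INTER_CUBIC)
cv2.imwrite("pics/crop0.png",vis)
E
```

```text
green ((463.98089599609375, 200.47579956054688), (96.92205047607422, 73.10877990722656), 32.13976287841797)
0.008 183 [0.5957 0.1546 0.0135] ((568.5303344726562, 159.43702697753906), (284.4937438964844, 302.1512451171875), 21.55900001525879)
0.018 592 [0.5945 0.1903 0.0228] ((570.4241943359375, 156.26983642578125), (316.6103210449219, 301.2911376953125), 14.129372596740723)
0.028 2510 [0.5384 0.0779 0.0318] ((578.89111328125, 177.9575958251953), (339.7193603515625, 297.6080017089844), 29.071016311645508)
0.038 2657 [0.4695 0.1986 0.0434] ((584.8285522460938, 178.0044403076172), (337.7115478515625, 279.11468505859375), 32.640342712402344)
0.05 331 [0.6215 0.0916 0.055 ] ((606.7288208007812, 171.97311401367188), (298.8657531738281, 240.9742431640625), 34.32474899291992)
0.04632012767108562 0.031772999730739215 0.0002378054354856385
```

View pics/crop0.png

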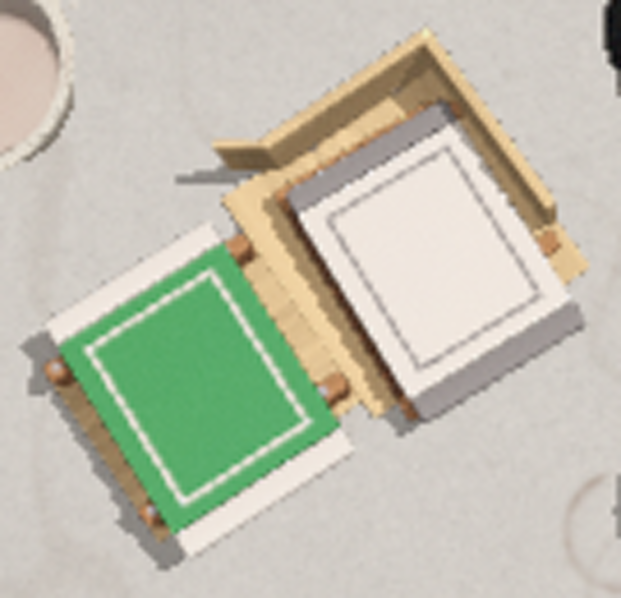

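The crop shows the rack turned about 33 degrees. The rail ends are at (58,370), (152,512), (238,248) and (335,387), the fence apex at (428,30), and the corners of the green and white boards are clear.

```bash
python3 - <<'E'
from h import *
c=calibration("top")
def R(L,z): return ray(np.array(L)/4.6+[185,145],z,c)*1000
def show(n,L,z): P=R(L,z);print(n,P.round(1).tolist());return P
fo=show("fence outer: apex, far-left end, right front",[(428,30),(262,142),(555,208)],.056)
g=show("green FL,NL..",[(215,222),(48,330),(188,557),(352,442)],.044)
w=show("white",[(443,103),(287,195),(418,420),(583,320)],.032)
r=show("rails farL farR nearL nearR",[(52,372),(243,245),(147,515),(340,385)],.034)
ang=lambda a:np.degrees(np.arctan2(a[1],a[0]))
print("rack yaw est: right fence",ang(fo[0]-fo[2]),"far fence",ang(fo[1]-fo[0])-90,"rails",ang(r[0]-r[1])-90,ang(r[2]-r[3])-90)
for n,b in(("g",g),("w",w)):
  print(n,b.mean(0),[ang(b[0]-b[3]),ang(b[1]-b[2]),ang(b[1]-b[0])-90,ang(b[2]-b[3])-90],[np.linalg.norm(b[i]-b[(i+1)%4]) for i in range(4)])
# automatic edge fits of the fence outer lines from a wood mask
f=np.load("top0.npz");p,d=f['p'],f['d'];Z=pts(d,c)
m=(Z[...,2]>.05)&(Z[...,2]<.062);m[:,:230]=0;m[:150]=0;m[195:]=0;m[:,310:]=0
print(m.sum(),cv2.minAreaRect((Z[m][:,:2]*1000).astype(np.float32)))
for y0 in(-45,):
  pass
E
```

```text
fence outer: apex, far-left end, right front [[666.3, 68.2], [601.1, 163.3], [558.8, -3.4]]
green FL,NL.. [[557.6, 191.7], [496.9, 284.8], [367.8, 203.1], [429.5, 112.8]]
white [[629.3, 61.6], [575.6, 152.6], [442.5, 76.9], [498.0, -18.0]]
rails farL farR nearL nearR [[474.3, 284.6], [545.9, 177.3], [392.2, 228.7], [463.2, 121.0]]
rack yaw est: right fence 33.68776542352793 far fence 34.421418309749996 rails 33.72215245957689 33.42188188844433
g [462.93902676 198.11694503] [np.float64(31.616165960127756), np.float64(32.343584160347675), np.float64(33.0920571495912), np.float64(34.321016271084986)] [np.float64(111.18960899876038), np.float64(152.7522539005364), np.float64(109.33526770649789), np.float64(150.44413593050535)]
w [536.36693233  68.29606132] [np.float64(31.231045869554556), np.float64(29.613720843472876), np.float64(30.566305431576993), np.float64(30.348191001710518)] [np.float64(105.6753953889769), np.float64(153.14673793326816), np.float64(110.00374001220382), np.float64(153.55466969559203)]
320 ((625.4072265625, 86.2499008178711), (197.8860626220703, 92.68882751464844), 78.20099639892578)
```

Request:
send_rows([
  [167, 0.028, -0.016, 0, 0],
  [167, 0.028, -0.016, 0, 0],
  [167, 0.028, -0.016, 0, 0],
  [167, 0.028, -0.016, 0, 0],
  [167, 0.028, -0.016, 0, 0],
  [167, 0.028, -0.016, 0, 0],
  [167, 0.028, -0.016, 0, 0],
  [167, 0.028, -0.016, 0, 0],
  [167, 0.028, -0.016, 0, 0],
  [167, 0.028, -0.016, 0, 0],
  [167, 0.013, -0.031, 0, 0],
  [167, 0.013, -0.031, 0, 0],
  [167, 0.013, -0.031, 0, 0],
  [167, 0.013, -0.031, 0, 0],
  [167, 0.013, -0.031, 0, 0],
  [167, 0.013, -0.031, 0, 0],
  [167, 0.013, -0.031, 0, 0],
  [167, 0.013, -0.031, 0, 0],
  [167, 0.013, -0.031, 0, 0],
  [167, 0.013, -0.031, 0, 0],
])

```text
time_s: 1.77
position: [0.4364, 0.036, 0.2364]
tcp_rot: [[0.905, 0.425, -0.0], [0.425, -0.905, 0.0], [-0.0, -0.0, -1.0]]
force: [1.1, 0.5, 0.3]
opening: 0.347
grasp_force: 0.0
```

Request:
send_rows([
  [167, 0.013, -0.031, 0, 0],
  [167, 0.013, -0.031, 0, 0],
  [167, 0.013, -0.031, 0, 0],
  [167, 0.013, -0.031, 0, 0],
  [167, 0.013, -0.031, 0, 0],
  [167, 0.013, -0.031, 0, 0],
  [167, 0.013, -0.031, 0, 0],
  [167, 0, 0, 0, -0.12],
  [167, 0, 0, 0, -0.12],
  [167, 0, 0, 0, -0.12],
  [167, 0, 0, 0, -0.12],
  [167, 0, 0, 0, -0.12],
  [167, 0, 0, 0, -0.12],
  [167, 0, 0, 0, -0.12],
  [167, 0, 0, 0, -0.12],
  [167, 0, 0, 0, -0.12],
  [167, 0, 0, 0, -0.12],
  [167, 0, 0, 0, -0.12],
  [167, 0, 0, 0, -0.12],
  [167, 0, 0, 0, -0.12],
])

```text
time_s: 3.43
position: [0.4266, 0.2693, 0.2362]
tcp_rot: [[-0.421, 0.907, -0.001], [0.907, 0.421, -0.0], [0.0, -0.001, -1.0]]
force: [-0.7, -0.4, 0.2]
opening: 0.344
grasp_force: 0.0
```

```bash
cat >> h.py <<'E'
Y=33.6;O=np.array([557,71.5])
def rk(p): # world mm -> rack mm
    a=np.radians(Y);return (np.atleast_2d(p)-O)@np.array([[np.cos(a),-np.sin(a)],[np.sin(a),np.cos(a)]])
def st():
    s=read_state();R=np.array(s['tcp_rot']);q=np.array(s['position'])*1000
    print('t',s['time_s'],'rack',rk(q[:2]).round(1),'tip z',(q[2]-14).round(1),'yaw',np.degrees(np.arctan2(R[1,0],R[0,0])).round(2),'F',np.round(s['force'],1),'Frack',(rk(np.array(s['force'][:2])+O)).round(1),'open',round(s['opening'],3),'tilt',R[:2,2].round(3))
    return s
E
python3 - <<'E'
from h import *
s=st();print(s['joint_positions'])
p,d=capture("wrist");cv2.imwrite("pics/w1.png",p);c=calibration("wrist");np.savez("w1.npz",p=p,d=d);print(np.round(c['xyz'],3))
p,d=capture("top");np.savez("top1.npz",p=p,d=d)
E
```

```text
t 3.4333 rack [[  0.8 236.9]] tip z 222.2 yaw 114.92 F [-0.7 -0.4  0.2] Frack [[-0.9  0. ]] open 0.344 tilt [-0.001 -0.   ]
[ 1.95536703e+01  2.10305141e+01  9.91179325e+01  2.51956899e-03
  5.99103765e+01 -5.36744806e+00]
[0.394 0.341 0.384]
```

View pics/w1.png

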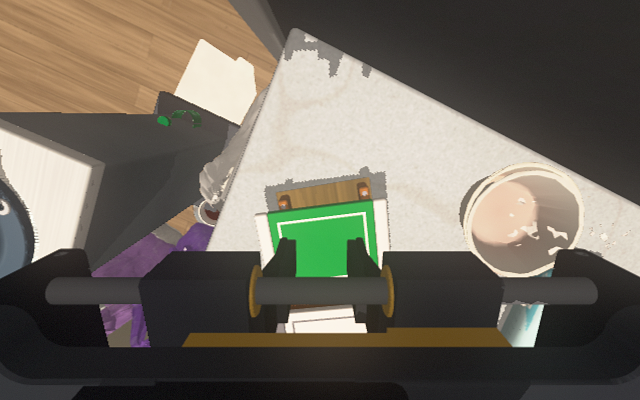

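The wrist view shows the left rail ends at about (284,203) and (364,192). The green board's left edge runs from (258,214) to (386,198), and the bowl is well to the right.

```bash
python3 - <<'E'
from h import *
c=calibration("wrist")
e=ray([(278,203),(292,202),(357,194),(371,192)],.034,c)*1000
g=ray([(268,214),(374,201)],.044,c)*1000
print("rail ends rack",rk(e).round(1).tolist(),"green edge",rk(g).round(1).tolist())
print(np.degrees(np.arctan2(*(e[2:].mean(0)-e[:2].mean(0))[::-1])),np.degrees(np.arctan2(*(g[1]-g[0])[::-1])))
E
```

```text
rail ends rack [[-54.0, 223.6], [-37.0, 222.1], [42.3, 219.6], [59.3, 219.4]] green edge [[-66.6, 214.6], [60.3, 210.7]]
31.634170068921065 31.84318662729638
```

Request:
send_rows([
  [167, 0, 0, 0.03, -0.075],
  [167, 0, 0, 0.03, -0.075],
  [167, 0, 0, 0.03, 0],
  [167, 0, 0, 0.03, 0],
  [167, 0, 0, 0.03, 0],
  [167, 0, 0, 0.02, 0],
  [167, 0, 0, 0.015, 0],
  [167, 0, 0, 0.012, 0],
  [167, 0, 0, 0.01, 0],
  [167, 0, 0, 0, 0],
  [167, 0, 0, 0, 0],
])

```text
time_s: 4.45
position: [0.4268, 0.2694, 0.0293]
tcp_rot: [[-0.546, 0.838, -0.001], [0.838, 0.546, -0.0], [0.0, -0.001, -1.0]]
force: [-0.0, 0.3, -0.0]
opening: 0.344
grasp_force: 0.0
```

```bash
python3 - <<'E'
from h import *
st()
p,d=capture("scene");cv2.imwrite("pics/s1.png",cv2.resize(p[160:300,190:400],None,fx=3.8,fy=3.8))
E
```

```text
t 4.45 rack [[  1.1 236.9]] tip z 15.3 yaw 123.1 F [-0.   0.3 -0. ] Frack [[0.1 0.2]] open 0.344 tilt [-0.001 -0.   ]
```

View pics/s1.png

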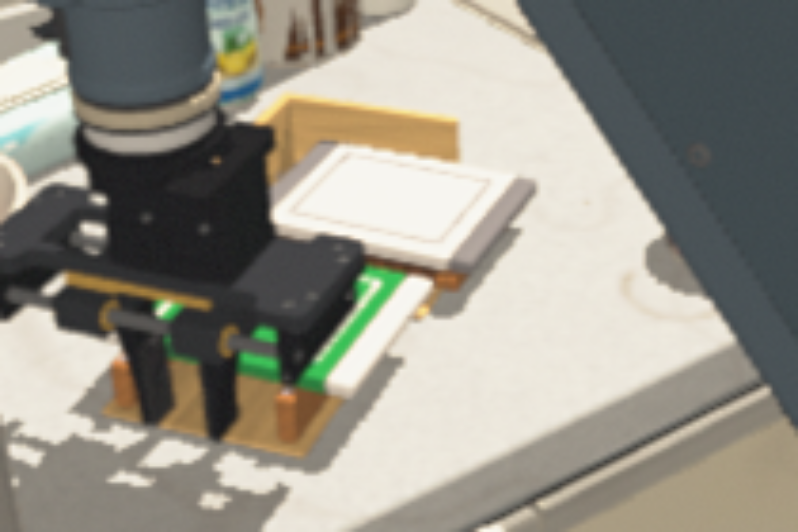

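The scene crop shows both fingers in the lane at the open end (about (150,420) and (220,430)), clear of both rails and of the green board. I'll push next.

Request:
send_rows([
  [167, -0.006, 0, 0, 0],
  [167, -0.006, 0, 0, 0],
  [167, -0.006, 0, 0, 0],
  [167, -0.006, 0, 0, 0],
  [167, -0.006, 0, 0, 0],
  [167, -0.006, 0, 0, 0],
  [167, -0.006, 0, 0, 0],
  [167, -0.006, 0, 0, 0],
  [167, -0.006, 0, 0, 0],
  [167, -0.006, 0, 0, 0],
  [167, -0.006, 0, 0, 0],
  [167, -0.006, 0, 0, 0],
  [167, -0.006, 0, 0, 0],
  [167, -0.006, 0, 0, 0],
  [167, -0.006, 0, 0, 0],
  [167, -0.006, 0, 0, 0],
  [167, -0.006, 0, 0, 0],
  [167, -0.005, 0, 0, 0],
  [167, -0.004, 0, 0, 0],
  [167, 0, 0, 0, 0],
])

```text
time_s: 6.17
position: [0.4885, 0.1759, 0.0296]
tcp_rot: [[-0.546, 0.837, 0.001], [0.837, 0.546, -0.0], [-0.0, 0.001, -1.0]]
force: [-0.8, -0.4, 0.3]
opening: 0.344
grasp_force: 0.0
```

```bash
python3 - <<'E'
from h import *
st()
p,d=capture("scene");q,d2=capture("top")
a=cv2.resize(p[180:270,200:360],None,fx=3.6,fy=3.6);b=cv2.resize(q[145:275,185:345],None,fx=3.6,fy=2.0)
b=cv2.resize(q[145:215,215:345],(576,270))
cv2.imwrite("pics/s2.png",np.vstack([a,b]))
E
```

```text
t 6.1667 rack [[  0.7 124.8]] tip z 15.6 yaw 123.13 F [-0.8 -0.4  0.3] Frack [[-0.9  0.1]] open 0.344 tilt [ 0.001 -0.   ]
```

View pics/s2.png

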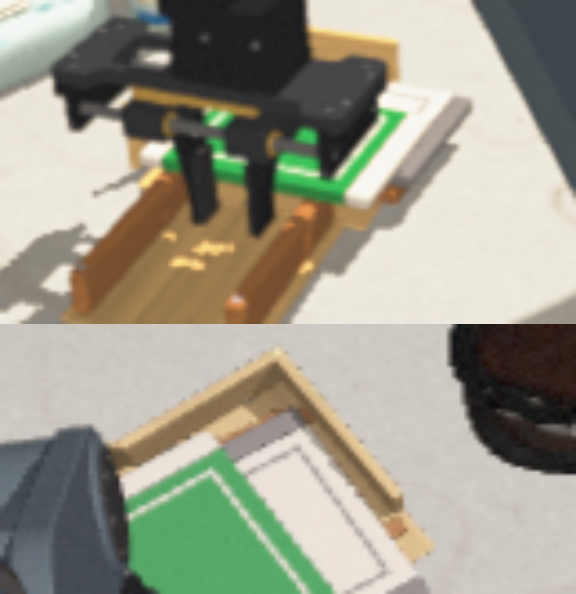

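Green is sliding level over the white board, with the far edge clear of the fence lead-in. I'll continue the push.

Request:
send_rows([
  [167, -0.004, 0, 0, 0],
  [167, -0.004, 0, 0, 0],
  [167, -0.004, 0, 0, 0],
  [167, -0.003, 0, 0, 0],
  [167, -0.003, 0, 0, 0],
  [167, -0.003, 0, 0, 0],
  [167, -0.003, 0, 0, 0],
  [167, -0.003, 0, 0, 0],
  [167, -0.003, 0, 0, 0],
  [167, -0.003, 0, 0, 0],
  [167, -0.003, 0, 0, 0],
  [167, -0.003, 0, 0, 0],
  [167, -0.003, 0, 0, 0],
  [167, -0.003, 0, 0, 0],
  [167, -0.003, 0, 0, 0],
  [167, 0, 0, 0, 0],
])

```text
time_s: 7.6
position: [0.5144, 0.1359, 0.0296]
tcp_rot: [[-0.547, 0.837, 0.0], [0.837, 0.547, -0.0], [-0.0, 0.0, -1.0]]
force: [-0.1, 0.3, -0.0]
opening: 0.345
grasp_force: 0.0
```

```bash
python3 - <<'E'
from h import *
st()
p,d=capture("scene");q,d2=capture("top")
a=cv2.resize(p[180:270,200:360],None,fx=3.6,fy=3.6)
b=cv2.resize(q[145:215,215:345],(576,270))
cv2.imwrite("pics/s3.png",np.vstack([a,b]))
E
```

```text
t 7.6 rack [[ 0.1 77.2]] tip z 15.6 yaw 123.15 F [-0.1  0.3 -0. ] Frack [[0.1 0.3]] open 0.345 tilt [ 0. -0.]
```

View pics/s3.png

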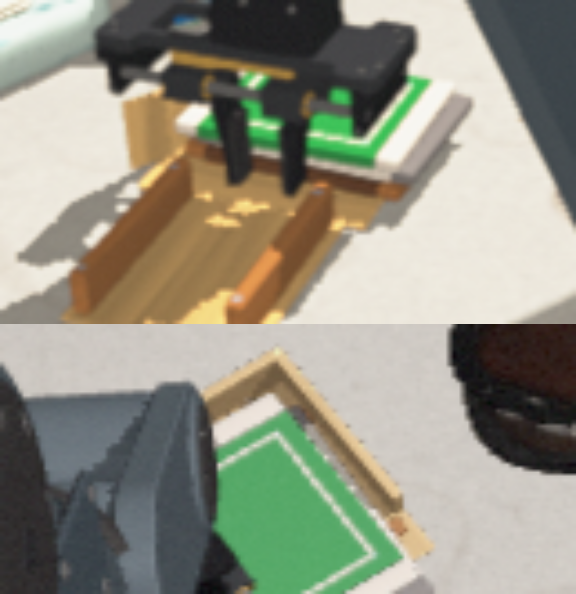

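Green has dropped onto the pile, behind the fingers. Now I'll push the pile towards the right fence and watch the force.

Request:
send_rows([
  [167, -0.002, 0, 0, 0],
  [167, -0.002, 0, 0, 0],
  [167, -0.002, 0, 0, 0],
  [167, -0.002, 0, 0, 0],
  [167, -0.0015, 0, 0, 0],
  [167, -0.0015, 0, 0, 0],
  [167, 0, 0, 0, 0],
])

```text
time_s: 8.28
position: [0.5199, 0.1269, 0.0295]
tcp_rot: [[-0.547, 0.837, -0.0], [0.837, 0.547, -0.0], [0.0, -0.0, -1.0]]
force: [-1.0, 1.4, 0.3]
opening: 0.346
grasp_force: 0.7
```

Request:
send_rows([
  [167, -0.001, 0, 0, 0],
  [167, -0.001, 0, 0, 0],
  [167, 0, 0, 0, 0],
])

```text
time_s: 8.53
position: [0.5212, 0.1253, 0.0295]
tcp_rot: [[-0.547, 0.837, 0.0], [0.837, 0.547, -0.0], [-0.0, 0.0, -1.0]]
force: [-1.1, 1.6, -0.3]
opening: 0.344
grasp_force: 0.7
```

Request:
send_rows([
  [167, -0.001, 0, 0, 0],
  [167, -0.001, 0, 0, 0],
  [167, 0, 0, 0, 0],
])

```text
time_s: 8.78
position: [0.5213, 0.1241, 0.0295]
tcp_rot: [[-0.547, 0.837, -0.002], [0.837, 0.547, 0.0], [0.001, -0.001, -1.0]]
force: [-3.1, 3.1, 0.5]
opening: 0.345
grasp_force: 2.3
```

Request:
send_rows([
  [167, -0.001, 0, 0, 0],
  [167, -0.0005, 0, 0, 0],
  [167, 0, 0, 0, 0],
])

```text
time_s: 9.03
position: [0.521, 0.1235, 0.0295]
tcp_rot: [[-0.547, 0.837, -0.004], [0.837, 0.547, 0.001], [0.003, -0.003, -1.0]]
force: [-4.4, 7.1, 2.3]
opening: 0.345
grasp_force: 3.8
```

Request:
send_rows([
  [167, -0.001, 0, 0, 0],
  [167, -0.0005, 0, 0, 0],
  [167, 0, 0, 0, 0],
  [167, 0, 0, 0, 0],
])

```text
time_s: 9.37
position: [0.5209, 0.1231, 0.0295]
tcp_rot: [[-0.548, 0.837, -0.006], [0.837, 0.548, 0.002], [0.005, -0.004, -1.0]]
force: [-7.0, 9.7, 3.7]
opening: 0.347
grasp_force: 5.6
```

```bash
python3 - <<'E'
from h import *
st()
E
```

```text
t 9.3667 rack [[-1.5 63. ]] tip z 15.5 yaw 123.2 F [-7.   9.7  3.7] Frack [[-0.5 11.9]] open 0.347 tilt [-0.006  0.002]
```

The pile is seated against the right fence at about 12 N. I'll back off, lift, and go round to the front.

Request:
send_rows([
  [167, 0.004, 0, 0, 0],
  [167, 0.004, 0, 0, 0],
  [167, 0, 0, -0.02, 0],
  [167, 0, 0, -0.03, 0],
  [167, 0, 0, -0.03, 0],
  [167, 0, 0, -0.03, 0],
  [79, -0.015, -0.025, 0, 0],
  [79, -0.015, -0.025, 0, 0],
  [79, -0.015, -0.025, 0, 0],
  [79, -0.015, -0.025, 0, 0],
  [79, -0.016, -0.026, 0, 0],
  [79, 0, 0, 0, 0.12],
  [79, 0, 0, 0, 0.12],
  [79, 0, 0, 0, 0.12],
  [79, 0, 0, 0, 0.12],
  [79, 0, 0, 0, 0.12],
  [79, 0, 0, 0, 0.12],
  [79, 0, 0, 0, 0.12],
  [79, 0, 0, 0, 0.12],
  [79, 0, 0, 0, 0.12],
])

```text
time_s: 11.03
position: [0.4567, -0.0054, 0.1399]
tcp_rot: [[0.486, 0.874, 0.003], [0.874, -0.486, -0.001], [0.0, 0.003, -1.0]]
force: [-0.8, -0.5, 0.2]
opening: 0.693
grasp_force: 0.0
```

Request:
send_rows([
  [79, 0, 0, 0, 0.12],
  [79, 0, 0, 0, 0.12],
  [79, 0, 0, 0, 0.12],
  [79, 0, 0, 0, 0.12],
  [79, 0, 0, 0, 0.006],
  [79, 0, 0, 0, 0],
])

```text
time_s: 11.53
position: [0.4563, -0.0051, 0.1398]
tcp_rot: [[0.833, 0.553, 0.002], [0.553, -0.833, -0.001], [0.001, 0.002, -1.0]]
force: [0.1, 0.2, -0.3]
opening: 0.691
grasp_force: 0.0
```

```bash
python3 - <<'E'
from h import *
st()
q,d2=capture("top");p,d=capture("scene")
a=cv2.resize(p[180:270,200:360],None,fx=3.6,fy=3.6)
b=cv2.resize(q[150:210,225:325],None,fx=5.76,fy=4.6)
b=cv2.resize(q[150:215,225:325],(576,374))[:270]
cv2.imwrite("pics/s4.png",np.vstack([a,b]));np.savez("top4.npz",p=q,d=d2)
E
```

```text
t 11.5333 rack [[-126.3   -8.1]] tip z 125.8 yaw 33.6 F [ 0.1  0.2 -0.3] Frack [[0.2 0.1]] open 0.691 tilt [ 0.002 -0.001]
```

View pics/s4.png

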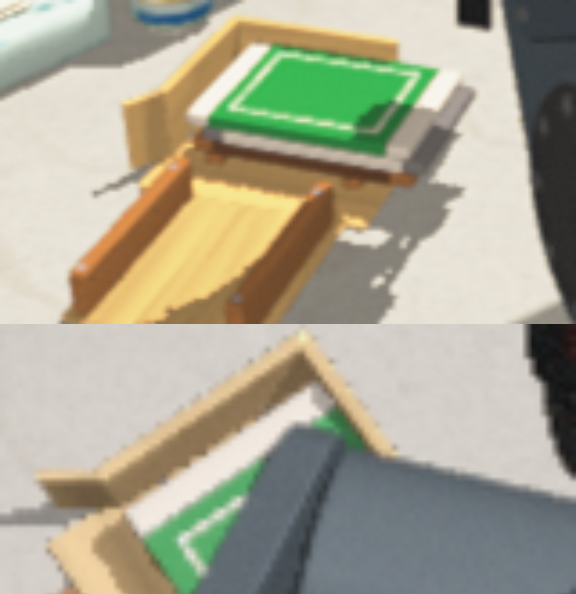

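The boards are aligned along the left edge, and the white and dark boards stick out about 10 mm at the front. I'll lower in front of the pile and push towards the far fence.

Request:
send_rows([
  [79, 0, -0.006, 0.02, 0],
  [79, 0, 0, 0.03, 0],
  [79, 0, 0, 0.025, 0],
  [79, 0, 0, 0.02, 0],
  [79, 0, 0, 0.016, 0],
  [79, 0, 0, 0, 0],
  [79, 0.003, 0, 0, 0],
  [79, 0.003, 0, 0, 0],
  [79, 0.003, 0, 0, 0],
  [79, 0.003, 0, 0, 0],
  [79, 0.003, 0, 0, 0],
  [79, 0.003, 0, 0, 0],
  [79, 0.003, 0, 0, 0],
  [79, 0.003, 0, 0, 0],
  [79, 0.003, 0, 0, 0],
  [79, 0.002, 0, 0, 0],
  [79, 0.002, 0, 0, 0],
  [79, 0, 0, 0, 0],
])

```text
time_s: 13.13
position: [0.4781, 0.0177, 0.0284]
tcp_rot: [[0.834, 0.551, -0.0], [0.551, -0.834, 0.0], [-0.0, -0.0, -1.0]]
force: [0.0, 0.6, 0.5]
opening: 0.691
grasp_force: 0.4
```

Request:
send_rows([
  [79, 0.0015, 0, 0, 0],
  [79, 0.0015, 0, 0, 0],
  [79, 0, 0, 0, 0],
])

```text
time_s: 13.38
position: [0.4807, 0.0193, 0.0285]
tcp_rot: [[0.834, 0.551, -0.0], [0.551, -0.834, 0.0], [0.0, -0.0, -1.0]]
force: [-0.9, 0.2, 0.1]
opening: 0.695
grasp_force: 0.6
```

```bash
python3 - <<'E'
from h import *
st()
E
```

```text
t 13.3833 rack [[-92.4  -1.3]] tip z 14.5 yaw 33.44 F [-0.9  0.2  0.1] Frack [[-0.7  0.7]] open 0.695 tilt [-0.  0.]
```

Request:
send_rows([
  [79, 0.0015, 0, 0, 0],
  [79, 0.001, 0, 0, 0],
  [79, 0, 0, 0, 0],
])

```text
time_s: 13.63
position: [0.4831, 0.0206, 0.0286]
tcp_rot: [[0.834, 0.551, 0.001], [0.551, -0.834, -0.0], [0.0, 0.0, -1.0]]
force: [-1.3, -0.3, -0.8]
opening: 0.691
grasp_force: 0.5
```

Request:
send_rows([
  [79, 0.001, 0, 0, 0],
  [79, 0.001, 0, 0, 0],
  [79, 0, 0, 0, 0],
])

```text
time_s: 13.88
position: [0.4846, 0.0217, 0.0285]
tcp_rot: [[0.834, 0.551, 0.0], [0.551, -0.834, 0.0], [0.0, 0.0, -1.0]]
force: [-1.4, -0.7, -0.1]
opening: 0.69
grasp_force: 0.5
```

Request:
send_rows([
  [79, 0.001, 0, 0, 0],
  [79, 0, 0, 0, 0],
])

```text
time_s: 14.05
position: [0.4848, 0.022, 0.0285]
tcp_rot: [[0.834, 0.552, -0.001], [0.552, -0.834, -0.0], [-0.001, -0.0, -1.0]]
force: [-1.7, -3.0, 0.8]
opening: 0.689
grasp_force: 1.8
```

Request:
send_rows([
  [79, 0.001, 0, 0, 0],
  [79, 0.001, 0, 0, 0],
  [79, 0, 0, 0, 0],
])

```text
time_s: 14.3
position: [0.4844, 0.0228, 0.0285]
tcp_rot: [[0.833, 0.553, -0.005], [0.553, -0.833, -0.001], [-0.005, -0.003, -1.0]]
force: [-6.5, -6.1, 2.7]
opening: 0.687
grasp_force: 4.2
```

Request:
send_rows([
  [79, 0.001, 0, 0, 0],
  [79, 0, 0, 0, 0],
  [79, 0, 0, 0, 0],
])

```text
time_s: 14.55
position: [0.4842, 0.0231, 0.0284]
tcp_rot: [[0.833, 0.553, -0.007], [0.553, -0.833, -0.001], [-0.007, -0.004, -1.0]]
force: [-7.0, -9.0, 3.3]
opening: 0.693
grasp_force: 5.5
```

```bash
python3 - <<'E'
from h import *
st()
E
```

```text
t 14.55 rack [[-87.4  -0. ]] tip z 14.4 yaw 33.6 F [-7.  -9.   3.3] Frack [[-10.8  -3.6]] open 0.693 tilt [-0.007 -0.001]
```

Seated on the far fence at about 11 N. Now I'll repeat the sideways press gently to take out any creep.

Request:
send_rows([
  [79, -0.005, 0, 0, 0],
  [79, -0.005, 0, 0, 0],
  [79, 0, 0, -0.02, 0],
  [79, 0, 0, -0.03, 0],
  [79, 0, 0, -0.03, 0],
  [79, 0, 0, -0.03, 0],
  [167, 0.024, -0.02, 0, 0],
  [167, 0.024, -0.02, 0, 0],
  [167, 0.024, -0.02, 0, 0],
  [167, 0.024, -0.02, 0, 0],
  [167, 0, 0, 0, -0.12],
  [167, 0, 0, 0, -0.12],
  [167, 0, 0, 0, -0.12],
  [167, 0, 0, 0, -0.12],
  [167, 0, 0, 0, -0.12],
  [167, 0, 0, 0, -0.12],
  [167, 0, 0, 0, -0.12],
  [167, 0, 0, 0, -0.12],
  [167, 0, 0, 0, -0.12],
  [167, 0, 0, 0, -0.12],
])

```text
time_s: 16.22
position: [0.5162, 0.1383, 0.1388]
tcp_rot: [[-0.217, 0.976, 0.002], [0.976, 0.217, 0.001], [0.0, 0.003, -1.0]]
force: [0.0, -0.1, 1.0]
opening: 0.346
grasp_force: 0.0
```

Request:
send_rows([
  [167, 0, 0, 0, -0.12],
  [167, 0, 0, 0, -0.12],
  [167, 0, 0, 0, -0.12],
  [167, 0, 0, 0, -0.01],
  [167, 0, 0, 0, 0],
])

```text
time_s: 16.63
position: [0.5159, 0.1382, 0.1387]
tcp_rot: [[-0.548, 0.836, 0.002], [0.836, 0.548, 0.001], [-0.0, 0.002, -1.0]]
force: [1.1, 0.3, 0.5]
opening: 0.345
grasp_force: 0.0
```

```bash
python3 - <<'E'
from h import *
st()
E
```

```text
t 16.6333 rack [[ 2.7 78.3]] tip z 124.7 yaw 123.24 F [1.1 0.3 0.5] Frack [[ 1.1 -0.3]] open 0.345 tilt [0.002 0.001]
```

Request:
send_rows([
  [167, 0, -0.002, 0.03, 0],
  [167, 0, 0, 0.03, 0],
  [167, 0, 0, 0.025, 0],
  [167, 0, 0, 0.015, 0],
  [167, 0, 0, 0.01, 0],
  [167, 0, 0, 0, 0],
  [167, -0.003, 0, 0, 0],
  [167, -0.003, 0, 0, 0],
  [167, -0.003, 0, 0, 0],
  [167, -0.002, 0, 0, 0],
  [167, -0.002, 0, 0, 0],
  [167, -0.0015, 0, 0, 0],
  [167, 0, 0, 0, 0],
])

```text
time_s: 17.72
position: [0.5219, 0.1246, 0.0289]
tcp_rot: [[-0.55, 0.835, 0.0], [0.835, 0.55, 0.0], [-0.0, 0.0, -1.0]]
force: [-0.8, 0.4, -0.1]
opening: 0.343
grasp_force: 0.0
```

Request:
send_rows([
  [167, -0.001, 0, 0, 0],
  [167, -0.001, 0, 0, 0],
  [167, 0, 0, 0, 0],
])

```text
time_s: 17.97
position: [0.5217, 0.1236, 0.0285]
tcp_rot: [[-0.55, 0.835, -0.002], [0.835, 0.55, 0.001], [0.002, -0.001, -1.0]]
force: [-3.1, 2.9, 2.6]
opening: 0.348
grasp_force: 2.1
```

Request:
send_rows([
  [167, -0.001, 0, 0, 0],
  [167, 0, 0, 0, 0],
  [167, 0, 0, 0, 0],
])

```text
time_s: 18.22
position: [0.5217, 0.1235, 0.0285]
tcp_rot: [[-0.551, 0.835, -0.003], [0.835, 0.551, 0.001], [0.003, -0.002, -1.0]]
force: [-3.6, 6.2, 3.3]
opening: 0.347
grasp_force: 3.7
```

Request:
send_rows([
  [167, -0.001, 0, 0, 0],
  [167, 0, 0, 0, 0],
  [167, 0, 0, 0, 0],
])

```text
time_s: 18.47
position: [0.5217, 0.1234, 0.0285]
tcp_rot: [[-0.551, 0.835, -0.004], [0.835, 0.551, 0.002], [0.004, -0.002, -1.0]]
force: [-3.7, 10.2, 4.3]
opening: 0.346
grasp_force: 5.2
```

Request:
send_rows([
  [167, 0.002, 0, 0, 0],
  [167, 0.003, 0, 0, 0],
  [167, 0.006, 0, 0, 0],
  [167, 0, 0, -0.02, 0],
  [167, 0, 0, -0.03, 0],
  [167, 0, 0, -0.04, 0],
  [167, 0, 0, -0.04, 0],
  [167, 0.04, 0, 0, 0],
  [167, 0.04, 0, 0, 0],
  [167, 0.04, 0, 0, 0],
  [167, 0.04, 0, 0, 0],
  [167, 0.03, 0, 0, 0],
  [167, 0, 0, 0, 0],
])

```text
time_s: 19.55
position: [0.4094, 0.2926, 0.1586]
tcp_rot: [[-0.555, 0.832, -0.002], [0.832, 0.555, 0.001], [0.001, -0.001, -1.0]]
force: [-0.1, -0.1, -0.2]
opening: 0.344
grasp_force: 0.0
```

```bash
python3 - <<'E'
from h import *
st()
q,d2=capture("top");p,d=capture("scene");np.savez("top5.npz",p=q,d=d2)
a=cv2.resize(p[180:250,220:360],(700,350),interpolation=cv2.INTER_CUBIC)
b=q[150:225,235:325];b=cv2.resize(b,(300,250),interpolation=cv2.INTER_CUBIC)
w,_=capture("wrist");w=cv2.resize(w,(400,250))
cv2.imwrite("pics/s5.png",np.vstack([a,np.hstack([b,w])]))
E
```

```text
t 19.55 rack [[ -0.6 265.8]] tip z 144.6 yaw 123.69 F [-0.1 -0.1 -0.2] Frack [[-0.2  0. ]] open 0.344 tilt [-0.002  0.001]
```

View pics/s5.png

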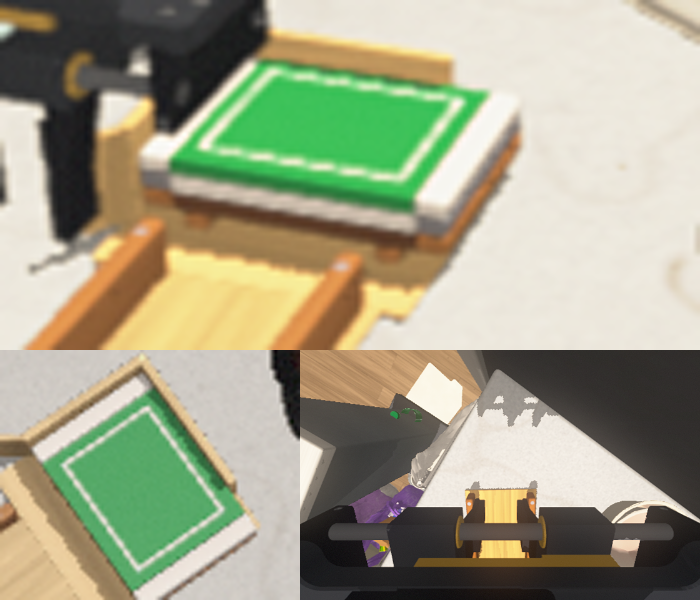

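The scene crop shows the three boards stacked with aligned left and front faces, flat, with green flush in the corner. A last numeric check follows.

```bash
python3 - <<'E'
from h import *
c=calibration("top");f=np.load("top5.npz");p,d=f['p'],f['d'];W=pts(d,c)
hsv=cv2.cvtColor(p,cv2.COLOR_BGR2HSV)
roi=np.zeros((400,640),bool);roi[145:275,235:325]=1
g=roi&(hsv[...,0]>40)&(hsv[...,0]<90)&(hsv[...,1]>110)
r,k=rect(g,.042,c);print(r,"rack centre",rk(np.array(r[0])))
m=cv2.erode(g.astype(np.uint8),np.ones((5,5)))>0
A=np.c_[W[m][:,:2],np.ones(m.sum())];co=np.linalg.lstsq(A,W[m][:,2],rcond=None)[0];print("slope deg",np.degrees(co[:2]),"z",W[m][:,2].mean())
q=np.load("top0.npz")['p'];dd=cv2.absdiff(p,q).max(2)
print("bystander diffs",[int((dd[a:b,x:y]>40).sum()) for a,b,x,y in((235,272,325,362),(230,270,378,415),(210,248,425,470))])
E
```

```text
((561.7778930664062, 71.00074005126953), (96.92959594726562, 72.77017211914062), 34.521095275878906) rack centre [[ 3.70332238 -3.05988986]]
slope deg [-65.41108642  -7.88412505] z 0.044858199957009695
bystander diffs [0, 0, 0]
```

Request:
send_rows([
  [167, -0.033, -0.0175, -0.01, 0],
  [167, -0.033, -0.0175, -0.01, 0],
  [167, -0.033, -0.0175, -0.01, 0],
  [167, -0.033, -0.0175, -0.01, 0],
  [167, -0.033, -0.0175, -0.01, 0],
  [167, -0.033, -0.0175, -0.01, 0],
  [167, -0.033, -0.0175, 0, 0],
  [79, -0.033, -0.0175, 0, 0.12],
  [79, 0, 0, 0, 0.12],
  [79, 0, 0, 0, 0.12],
  [79, 0, 0, 0, 0.12],
  [79, 0, 0, 0, 0.12],
  [79, 0, 0, 0, 0.12],
  [79, 0, 0, 0, 0.12],
  [79, 0, 0, 0, 0.12],
  [79, 0, 0, 0, 0.12],
  [79, 0, 0, 0, 0.12],
  [79, 0, 0, 0, 0.12],
  [79, 0, 0, 0, 0.12],
  [79, 0, 0, 0, 0.12],
])

```text
time_s: 21.37
position: [0.4421, -0.0101, 0.2186]
tcp_rot: [[0.834, 0.552, 0.001], [0.552, -0.834, -0.001], [0.0, 0.001, -1.0]]
force: [0.0, 0.3, 0.4]
opening: 0.689
grasp_force: 0.0
```

Request:
send_rows([
  [79, 0, 0, 0, 0.01],
  [79, 0, 0, 0, 0],
  [79, 0, 0, 0, 0],
])

```text
time_s: 21.62
position: [0.4418, -0.0091, 0.2185]
tcp_rot: [[0.834, 0.552, 0.0], [0.552, -0.834, -0.0], [-0.0, 0.0, -1.0]]
force: [-0.3, -0.1, 0.3]
opening: 0.693
grasp_force: 0.0
```

```bash
python3 - <<'E'
from h import *
st()
p,d=capture("wrist");np.savez("w6.npz",p=p,d=d);c=calibration("wrist")
W=pts(d,c);hsv=cv2.cvtColor(p,cv2.COLOR_BGR2HSV)
g=(hsv[...,0]>40)&(hsv[...,0]<90)&(hsv[...,1]>110)&(abs(W[...,2]-.042)<.015)
v,u=np.nonzero(g);print(u.min(),u.max(),v.min(),v.max())
B=W[g];A=np.c_[B[:,:2],np.ones(len(B))];co=np.linalg.lstsq(A,B[:,2],rcond=None)[0];print("slope deg",np.degrees(co[:2]),"z",np.median(B[:,2]))
r,k=rect(g,.042,c);print(r,rk(np.array(r[0])))
x0,x1=max(u.min()-60,0),min(u.max()+60,640);y0,y1=max(v.min()-70,0),min(v.max()+20,400)
s=min(790/(x1-x0),590/(y1-y0));print(x0,y0,s);cv2.imwrite("pics/w6.png",cv2.resize(p[y0:y1,x0:x1],None,fx=s,fy=s,interpolation=cv2.INTER_CUBIC))
E
```

```text
t 21.6167 rack [[-140.6   -3.4]] tip z 204.5 yaw 33.5 F [-0.3 -0.1  0.3] Frack [[-0.3  0.1]] open 0.693 tilt [ 0. -0.]
263 377 0 115
slope deg [-0.03431226  0.01599557] z 0.041710533606950706
((557.7625122070312, 68.55502319335938), (90.14208984375, 76.7118148803711), 34.45331573486328) [[-0.99461266 -2.87490155]]
203 0 3.376068376068376
```

View pics/w6.png

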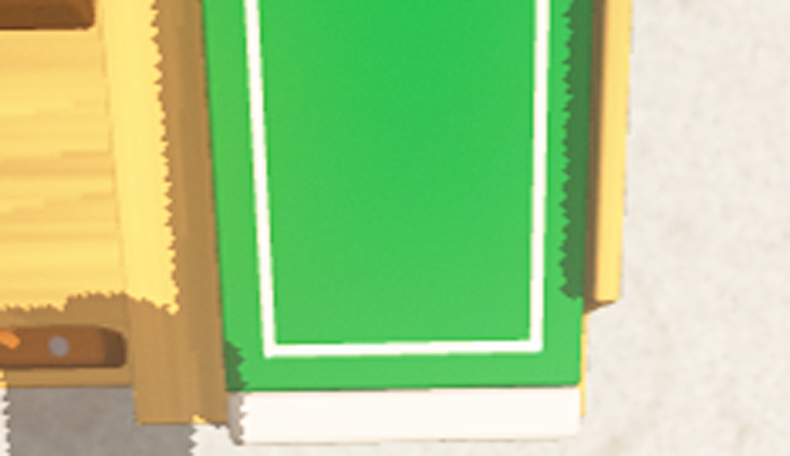

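Green lies level (slope about 0°, top at 41.7 mm) and flush along the right fence. I'll do one last light press on the far fence to confirm.

Request:
send_rows([
  [79, 0.003, -0.003, 0.03, 0],
  [79, 0.003, 0, 0.035, 0],
  [79, 0.003, 0, 0.035, 0],
  [79, 0.002, 0, 0.035, 0],
  [79, 0, 0, 0.03, 0],
  [79, 0, 0, 0.015, 0],
  [79, 0, 0, 0.01, 0],
  [79, 0.008, 0, 0, 0],
  [79, 0.008, 0, 0, 0],
  [79, 0.006, 0, 0, 0],
  [79, 0.004, 0, 0, 0],
  [79, 0.004, 0, 0, 0],
  [79, 0.003, 0, 0, 0],
  [79, 0.002, 0, 0, 0],
  [79, 0.002, 0, 0, 0],
  [79, 0.002, 0, 0, 0],
  [79, 0, 0, 0, 0],
])

```text
time_s: 23.08
position: [0.4821, 0.0219, 0.0286]
tcp_rot: [[0.834, 0.551, 0.0], [0.551, -0.834, -0.0], [0.0, 0.0, -1.0]]
force: [-0.0, -0.1, 0.0]
opening: 0.69
grasp_force: 0.0
```

Request:
send_rows([
  [79, 0.0015, 0, 0, 0],
  [79, 0.001, 0, 0, 0],
  [79, 0, 0, 0, 0],
])

```text
time_s: 23.33
position: [0.4833, 0.0233, 0.0285]
tcp_rot: [[0.834, 0.551, -0.001], [0.551, -0.834, 0.0], [-0.001, -0.001, -1.0]]
force: [-1.5, -0.1, 0.0]
opening: 0.689
grasp_force: 0.4
```

```bash
python3 - <<'E'
from h import *
st()
E
```

```text
t 23.3333 rack [[-88.1   0.6]] tip z 14.5 yaw 33.46 F [-1.5 -0.1  0. ] Frack [[-1.3  0.8]] open 0.689 tilt [-0.001  0.   ]
```

Request:
send_rows([
  [79, 0.001, 0, 0, 0],
  [79, 0.001, 0, 0, 0],
  [79, 0, 0, 0, 0],
])

```text
time_s: 23.58
position: [0.4835, 0.0241, 0.0284]
tcp_rot: [[0.833, 0.553, -0.005], [0.553, -0.833, -0.0], [-0.004, -0.002, -1.0]]
force: [-4.1, -5.6, 1.5]
opening: 0.687
grasp_force: 2.8
```

Request:
send_rows([
  [79, 0.001, 0, 0, 0],
  [79, 0, 0, 0, 0],
  [79, 0, 0, 0, 0],
])

```text
time_s: 23.83
position: [0.4833, 0.0244, 0.0283]
tcp_rot: [[0.833, 0.553, -0.007], [0.553, -0.833, -0.0], [-0.006, -0.003, -1.0]]
force: [-5.6, -5.3, 3.9]
opening: 0.691
grasp_force: 3.8
```

```bash
python3 - <<'E'
from h import *
st()
E
```

```text
t 23.8333 rack [[-87.4   1.6]] tip z 14.3 yaw 33.58 F [-5.6 -5.3  3.9] Frack [[-7.6 -1.3]] open 0.691 tilt [-0.007 -0.   ]
```

Same stop position as before (x = -87.4 mm), so the pile is seated. I'll withdraw and hand in.

Request:
send_rows([
  [79, -0.003, 0, 0, 0],
  [79, -0.006, 0, 0, 0],
  [79, -0.01, 0, 0, 0],
  [79, -0.01, 0, -0.02, 0],
  [79, 0, 0, -0.04, 0],
  [79, 0, 0, -0.04, 0],
  [79, 0, 0, -0.04, 0],
  [79, 0, 0, 0, 0],
  [79, 0, 0, 0, 0],
  [79, 0, 0, 0, 0],
])

```text
time_s: 24.67
position: [0.4614, 0.0088, 0.1685]
tcp_rot: [[0.835, 0.551, -0.0], [0.551, -0.835, 0.0], [-0.0, -0.0, -1.0]]
force: [-0.5, -0.5, -0.9]
opening: 0.689
grasp_force: 0.0
```

```bash
python3 - <<'E'
from h import *
st();print(hand_in())
E
```

```text
t 24.6667 rack [[-114.3    0.7]] tip z 154.5 yaw 33.43 F [-0.5 -0.5 -0.9] Frack [[-0.6 -0.1]] open 0.689 tilt [-0.  0.]
the job is handed in; nothing more can be done
None
```

I handed the job in at 24.7 s: green slid along the rails and dropped onto the pile, then I pressed all three boards into the corner; repeat presses against both fences stopped where they had before, green measured level, and the tin, mug and can did not move (white and dark, mostly hidden under green, were checked only by those stops and one scene view).

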